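# Clamp bar across the shaft jig

## Task

Close up the shaft jig so that the shaft cannot come out: lower the loose clamp bar, handle up, across the two notched supports so that both its ends lie right down in the notches, and do not let it drop. Then swing the hinged bail all the way over until it lies flat across both ends of the bar. Leave the shaft lying in its cradle and the two epoxy bottles standing where they are.

Things in the scene. Friction and masses are not known exactly. Their poses are not given: they have to be found in the camera images.
- jig: Shaft jig, fixed. Origin: underside of its base plate (150x236x12 mm) midway between the supports, z up. Supports at y = -78 and +78 mm, 16 mm thick along y, each with a notch in its top, open upward: 24 mm wide (x +-12, flared to 36), 16 mm deep, floor 52 mm above origin. Between them a V cradle (94 mm long, tops 51 mm up) holds the shaft along the jig's x. Bail hinged on the +x side.
- jig_seat (a point): Point midway between the two notches at the height of their floors (52 mm above the jig's origin), axes as the jig's: the clamp bar's origin lies here when seated, its y along the jig's y.
- clamp_bar: Loose flat steel bar, 0.4 kg, 200 mm long (its y), 12 mm thick; origin: centre of underside, z up. Middle (y +-66 mm) is 30 mm wide and fits between the supports; end tongues, 18 mm wide, lie in the notches and stick out beyond. On top at the middle a black handle block, 14 mm wide (x), 50 long (y), from 12 to 45 mm up. Same either way round. Starts flat on the bench, handle up.
- bail (a joint): Hinge angle of the bail, a U of 8 mm steel rod: 0 = flat over the notches (its arms at y = +-94 mm pass 2 mm above a seated bar's ends); grows as it swings up and back towards the jig's +x, stop at 2.9. Starts back, at 2.45 to 2.85. Stiff: stays where it is left, moves with about 2 N at the cross piece.
- bail_grip (a point): Middle of the bail's cross piece, which runs parallel to the jig's y, 85 mm from the hinge axis. A rubber sleeve, 12 mm in diameter and 90 mm long, covers it here. This point's axes turn with the bail.
- bail_hinge (a point): Middle of the bail's hinge axis, which runs along the jig's y: at x = +36 mm, z = 70 mm from the jig's origin. Axes as the jig's.
- shaft: Loose steel shaft offcut, 400 mm long along its own y, 12 mm in diameter, lying in the V cradle along the jig's x, its axis 44 mm above the bench. Origin: middle of its length, on its underside.
- epoxy_a: Bystander: standing epoxy bottle, 42 mm in diameter, 115 mm high, white with a blue cap; loose. Origin: centre of its foot.
- epoxy_b: Bystander: standing epoxy bottle, 42 mm in diameter, 115 mm high, white with an orange cap; loose. Origin: centre of its foot.

How it is judged:
On the way, in this order (a step that is already met when the one before it is completed fails the run):
1. the clamp bar lies seated in both notches, with the bail still open (x of clamp_bar in the frame of jig_seat between -0.006 and 0.006 m and y of clamp_bar in the frame of jig_seat between -0.008 and 0.008 m and z of clamp_bar in the frame of jig_seat between -0.004 and 0.004 m and angle between the y axis of clamp_bar and the y axis of jig, either way round below 0.08 rad and angle between clamp_bar's own z axis and vertical below 0.06 rad and value of joint bail above 1.2 rad), for 0.2 s.
2. the bail is swung right over the seated bar (x of clamp_bar in the frame of jig_seat between -0.006 and 0.006 m and y of clamp_bar in the frame of jig_seat between -0.008 and 0.008 m and z of clamp_bar in the frame of jig_seat between -0.004 and 0.004 m and angle between the y axis of clamp_bar and the y axis of jig, either way round below 0.08 rad and angle between clamp_bar's own z axis and vertical below 0.06 rad and value of joint bail below 0.1 rad), for 0.2 s.
At the end, for the whole second after the job is handed in: The bar rests in both notches, handle up: within 6 mm (jig x), 8 mm (jig y), 4 mm (height) of jig_seat, 0.08 rad in line, 0.06 rad level, at rest; bail below 0.1 rad; shaft still in the cradle, within 8 mm across and in height, 0.08 rad, its middle at jig x -20 to 80 mm (all of step 2 and linear speed of clamp_bar below 0.02 m/s and y of shaft in the frame of jig between -0.008 and 0.008 m and z of shaft in the frame of jig between 0.03 and 0.046 m and x of shaft in the frame of jig between -0.02 and 0.08 m and angle between the y axis of shaft and the x axis of jig, either way round below 0.08 rad); the robot touches nothing.
It fails at once if the clamp bar is dropped (falls free faster than 0.5 m/s, a fall of some 13 mm) (contact force between clamp_bar and the fingers below 0.2 N and linear speed of clamp_bar above 0.5 m/s).
It fails at once if an epoxy bottle is knocked over or pushed more than 30 mm (angle between any of epoxy_a, epoxy_b's own z axis and vertical above 0.5 rad or distance of any of epoxy_a, epoxy_b from where it was at the start of the episode above 0.03 m).
It fails at once if the shaft is lifted out of its cradle (z of shaft in the frame of jig above 0.065 m or y of shaft in the frame of jig above 0.03 m or y of shaft in the frame of jig below -0.03 m).
It also fails if it takes over 61 s, if anything falls off the work surface, if the arm or the gripper's body presses on something with over 40 N, if the wrist force passes 120 N, or if a joint passes its speed limit or range.

## Robot

A 7-joint arm with a two-finger parallel gripper is mounted at the origin on a cart in front of the work surface, level with it; the furniture and walls round the work are solid. World frame = base frame: x ahead of the robot, y to its left, z up, the work surface at z = 0. Lengths are in m, angles in rad, forces in N, time in s.
With the tool pointing down it reaches from about 0.425 to 0.825 m from the base axis. Payload 3.6 kg.
Tool frame: the origin (TCP) lies at the very end of the fingers, on their centre line; the grasp point (between the pads) lies 19 mm behind it; z points along the fingers, y is the line along which they close (so a half turn about z gives the same grasp; the last joint's range is limited). The gripper opens to 85 mm and grips with 20 to 120 N. Pads are 22 mm wide; open, the fingers measure 114 mm over their backs; the gripper's body (76 mm by 85 mm) begins 54 mm behind the grasp point. The pads swing forward as they close: fully open they stand 13 mm farther back than shut.
Start: joints at [-1.147, 0.615, -0.013, 1.423, 0.008, 1.103, -0.04], TCP at [0.283, 0.585, 0.231] pointing down, gripper open.
Joint ranges: [-3.12, 3.12], [-0.3, 2.06], [-1.34, 1.32], [0.26, 2.42], [-1.36, 4.5], [0.01, 1.98], [-2.84, 2.84]. Speed limits (rad/s): [2.79, 2.79, 3.14, 3.14, 3.14, 3.14, 3.14].

## Interface

Orientations are given as a unit quaternion [x, y, z, w].
In Python, from rig import * gives the robot as it stands.
- The arm moves only by the tool servo_tool, never from a script. Its argument "increments" is a list of rows, each a list of 3 entries, a list of its own where there are three numbers: the turn, a rotation vector about the world's x, y, z in rad, then the shift along the world's x, y, z in mm, then the opening, from -1 (shut) to 1 (fully open). A call has 1 to 20 rows; each row shifts and turns the commanded pose from where the row before left it; what a row does not reach is not made up. A row lasts 1/10 s, in which the tool goes at most 50 mm and 8.59 degrees, less where a joint would pass 70% of its speed; a pose out of reach is approached as far as the arm can. A call is refused whole if a number of a shift passes 50 or a number of a turn 0.15, either way. A call with a gripper value outside its range is refused whole. The fingers move at their own pace and stop on an object; "newtons" is the grip in N (left out, the last holds). Time passes only in rows, so rows that do not move let the fingers close. It gives the time, the measured TCP pose, the force, the opening and the grip force at its end, in the units of the state.
- get_obs(): the state, without advancing time (a new reading comes with each control period).
- read_camera(name): name is "scene" or "top"; returns a dict with "image" (384x512x3 uint8, red, green, blue), "vertical_fov" (degrees; the focal length in pixels is half the picture's height over the tangent of half this angle, whatever the lens; pixels are square), "cx", "cy" (the principal point, pixels), "camera_from_world" (4x4, takes a point from world to camera coordinates). Camera axes: x right, y down, z forward; pixel columns grow to the right and rows downward; lengths in m; the calibration is good to about 2 mm. A picture is of the moment at which its call begins. There is no depth.
- close_job(): hands the job in; it is judged then, once.
Trained networks look in a picture, given as the dict that the camera call returned (one of the last four; its "shot" number tells which), for a name from the list of things; names that differ only in an ending like _2 or _b are one class to them, and where a whole thing is asked for, a point or a joint stands for the part that bears it (a point fixed in the world has none). Each returns a list of dicts, best first, with "conf" (0 to 1); they miss things now and then, are a little off and sometimes report something else, mostly with a low value. They report only what shows in the picture. A call takes as long as a camera call.
- trace(label, picture): "mask" (384x512 bool, what is visible of it).
- pinpoint(label, picture): "position" ([x, y, z] in m, in world coordinates, good to about 4 mm: a listed point, or the origin of a listed thing).
The state is a dict: "clock": time; "qpos": joint angles; "joint_velocities": joint speeds; "joint_torque": joint torques, N m; "eef_pos": TCP position; "ee_rot": TCP orientation; "contact_force": force on the tool from outside, world axes, zero at the start; "ft_torque": the same for the moment, N m; "gripper_width": finger opening in m; "grasp_force": force on a finger pad.
Only numpy, scipy, OpenCV 4.12 (cv2) and the standard library are available. Lean on these libraries where they do the work, as an engineer would, in place of code of your own. Each camera call takes 0.05 s, during which the arm holds its last target. There are 200 camera calls.

## Working session

There is one attempt and no reset: what is moved stays moved. The work goes in short steps, Python scripts to look and compute and a tool call to move; the robot and the scene stay as the last step left them, time stands still between calls to the robot, and variables do not carry over. Pictures are saved under pics/ and viewed, at most 10 in all, crops included, and the job is handed in when it is done.

Besides the shell and the picture viewer there is one more tool, called after "Call:" as a command line: name --argument value ..., lists and objects as JSON in quotes. servo_tool: Moves the arm, as the interface text tells. Its arguments: {"type":"object","properties":{"increments":{"type":"array","items":{"type":"array"}},"newtons":{"type":"number"}},"required":["increments"]}

```bash
mkdir -p pics; ls
cat > h.py <<'E'
from rig import *
import numpy as np, cv2
def shot(n,name=None):
    p=read_camera(n)
    if name: cv2.imwrite('pics/%s.png'%name,p['image'][:,:,::-1])
    return p
def cam(p):
    f=192/np.tan(np.radians(p['vertical_fov'])/2)
    K=np.array([[f,0,p['cx']],[0,f,p['cy']],[0,0,1]]);return K,np.array(p['camera_from_world'])
def proj(p,X):
    K,T=cam(p);c=np.atleast_2d(X)@T[:3,:3].T+T[:3,3];u=c@K.T;return u[:,:2]/u[:,2:]
def onplane(p,uv,z):
    K,T=cam(p);uv=np.atleast_2d(uv);R=T[:3,:3];o=-R.T@T[:3,3]
    d=np.c_[uv,np.ones(len(uv))]@np.linalg.inv(K).T@R
    return o+d*((z-o[2])/d[:,2])[:,None]
def tri(ps,uvs):
    A=[]
    for p,uv in zip(ps,uvs):
        K,T=cam(p);P=K@T[:3];A+= [uv[0]*P[2]-P[0],uv[1]*P[2]-P[1]]
    v=np.linalg.svd(np.array(A))[2][-1];return v[:3]/v[3]
E
python3 - <<'E'
from h import *
np.set_printoptions(precision=4,suppress=True)
s=shot('scene','s0');t=shot('top','t0')
cv2.imwrite('pics/a0.png',0) if 0 else None
for l in ['jig','jig_seat','clamp_bar','bail_grip','bail_hinge','shaft','epoxy_a']:
    for n,p in(('s',s),('t',t)):
        print(l,n,[(np.round(d['position'],4),round(d['conf'],2)) for d in pinpoint(l,p)[:2]])
for n,p in(('s',s),('t',t)):
    K,T=cam(p); print(n,K[0,0],-T[:3,:3].T@T[:3,3],T[2,:3])
E
```

```text
pics
jig s [(array([ 0.4967, -0.0331,  0.001 ]), 0.72), (array([ 0.5381, -0.0208,  0.0708]), 0.25)]
jig t [(array([ 0.4983, -0.0328,  0.0039]), 0.89), (array([ 0.5363, -0.0247,  0.0348]), 0.18)]
jig_seat s []
jig_seat t [(array([ 0.4997, -0.0316,  0.0519]), 0.63)]
clamp_bar s [(array([0.5418, 0.2906, 0.0014]), 0.69)]
clamp_bar t [(array([ 0.5393,  0.2855, -0.0031]), 0.88)]
bail_grip s [(array([ 0.6081, -0.0072,  0.1093]), 0.9)]
bail_grip t [(array([ 0.6103, -0.0093,  0.1084]), 0.91)]
bail_hinge s [(array([ 0.5349, -0.0227,  0.0693]), 0.57)]
bail_hinge t [(array([ 0.5359, -0.0198,  0.0638]), 0.75), (array([ 0.5392,  0.2851, -0.0003]), 0.37)]
shaft s [(array([ 0.5338, -0.0219,  0.0367]), 0.61)]
shaft t [(array([ 0.5348, -0.0262,  0.036 ]), 0.79)]
epoxy_a s [(array([0.7175, 0.3507, 0.0005]), 0.9), (array([0.7002, 0.2818, 0.0028]), 0.58)]
epoxy_a t [(array([ 0.7175,  0.3562, -0.0028]), 0.86), (array([ 0.7006,  0.2821, -0.0007]), 0.6)]
s 389.1369680761569 [ 0.2366 -0.4151  0.6021] [ 0.4178  0.6862 -0.5955]
t 442.8180463268984 [0.513  0.1656 1.0288] [ 0.0706 -0.0059 -0.9975]
```

View pics/t0.png

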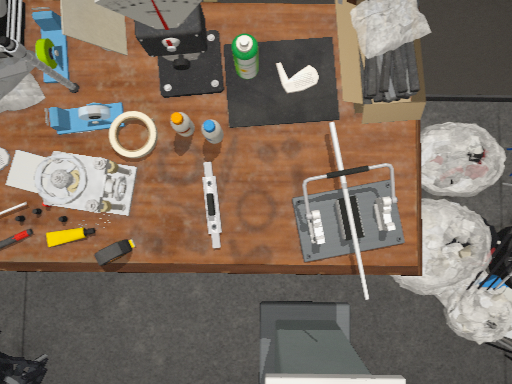

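View pics/s0.png

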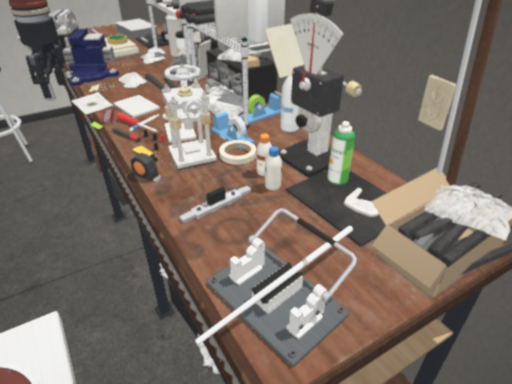

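Run:
```python
from h import *
np.set_printoptions(precision=4,suppress=True)
s=shot('scene');t=shot('top')
for n,p in(('s',s),('t',t)):
    for l,z in(('clamp_bar',.012),('shaft',.044)):
        r=trace(l,p)
        if not r: print(n,l,'none');continue
        m=r[0]['mask'];ys,xs=np.nonzero(m);X=onplane(p,np.c_[xs,ys],z)[:,:2]
        rect=cv2.minAreaRect((X*1000).astype(np.float32))
        v=np.linalg.svd(X-X.mean(0),full_matrices=False)[2][0]
        print(n,l,r[0]['conf'],m.sum(),rect,'ax',np.degrees(np.arctan2(v[1],v[0])))
a=t['image'][160:280,280:415];a=cv2.resize(a,None,fx=2.9,fy=2.9,interpolation=3)
b=s['image'][200:360,190:365];b=cv2.resize(b,None,fx=2.2,fy=2.2,interpolation=3)
H=max(a.shape[0],b.shape[0]);o=np.zeros((H,a.shape[1]+b.shape[1],3),np.uint8)
o[:a.shape[0],:a.shape[1]]=a;o[:b.shape[0],a.shape[1]:]=b
cv2.imwrite('pics/j1.png',o[:,:,::-1]);print(a.shape,b.shape)
```

```text
s clamp_bar 0.64 920 ((535.3230590820312, 292.5474853515625), (202.94834899902344, 72.15464782714844), 7.899530410766602) ax -169.23840436705058
s shaft 0.69 947 ((533.4256591796875, -22.97534942626953), (405.5061950683594, 13.500249862670898), 11.41026496887207) ax -168.63901966295845
t clamp_bar 0.65 999 ((538.1594848632812, 284.77801513671875), (197.28285217285156, 31.568363189697266), 6.861516952514648) ax -172.65095607654442
t shaft 0.72 1011 ((528.6397094726562, -23.488632202148438), (402.9659423828125, 14.826285362243652), 11.493410110473633) ax -168.60008523586941
(348, 392, 3) (352, 385, 3)
```

View pics/j1.png

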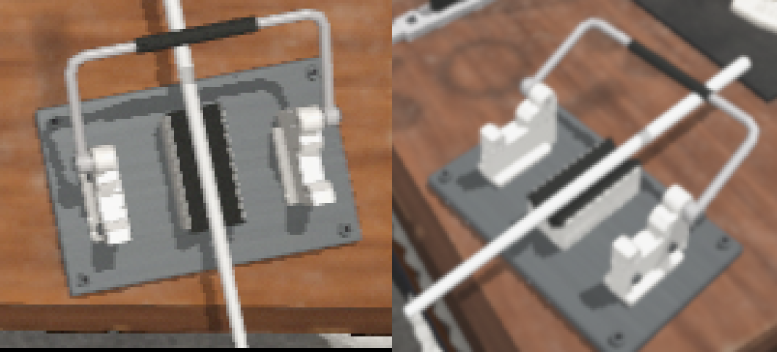

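Run:
```python
from h import *
np.set_printoptions(precision=4,suppress=True)
s=shot('scene');t=shot('top')
c=np.array([[37,112],[322,57],[359,240],[73,295]])/2.9+[280,160]
X=onplane(t,c,.012)[:,:2];print('plate top',X,X.mean(0))
e=np.array([X[1]-X[2],X[0]-X[3]]);print(np.degrees(np.arctan2(e[:,1],e[:,0])),np.degrees(np.arctan2(-(X[1]-X[0])[0]*-1,-(X[1]-X[0])[1])))
# scene corners: left,right,(bottom) 
c2=(np.array([[429,180],[741,243]])-[392,0])/2.2+[190,200]
print('plate scene',onplane(s,c2,.012)[:,:2])
y=np.radians(11.5);R=np.array([[np.cos(y),-np.sin(y)],[np.sin(y),np.cos(y)]])
# handle
ds=[]
for p in(s,t):
    q=proj(p,[[.539,.287,.035]])[0]
    m=np.zeros((384,512),bool);u,v=q.astype(int);m[v-22:v+22,u-22:u+22]=1
    g=p['image'].max(2);k=(m&(g<45)).astype(np.uint8)
    n,l,st,ce=cv2.connectedComponentsWithStats(k);i=1+np.argmax(st[1:,4])
    hp=np.argwhere(l==i)[:,::-1].astype(float);print('handle',q,st[i],ce[i]);ds.append(ce[i])
    Z=onplane(p,hp,.045 if p is t else .03);rr=cv2.minAreaRect((Z[:,:2]*1000).astype(np.float32));print(rr)
print('tri',tri((s,t),ds))
print('grip tri')
for l in ['jig','clamp_bar','bail_grip','bail_hinge','jig_seat']:
    print(l,[[np.round(d['position'],4) for d in pinpoint(l,p)[:1]] for p in(s,t)])
print(get_obs()['clock'],get_obs()['ee_rot'],get_obs()['eef_pos'],get_obs()['gripper_width'])
```

```text
plate top [[ 0.5531  0.1002]
 [ 0.5993 -0.1264]
 [ 0.4549 -0.1543]
 [ 0.4098  0.0711]] [ 0.5043 -0.0274]
[10.9175 11.5006] 11.521897831932552
plate scene [[ 0.4116  0.067 ]
 [ 0.6029 -0.1255]]
handle [215.3359 193.877 ] [213 193  10   8  29] [218.1379 196.    ]
((542.5958862304688, 282.43548583984375), (31.423025131225586, 14.4100980758667), 22.88904571533203)
handle [210.0768 203.6405] [212 200   2   8   8] [212.875 203.5  ]
((539.2615356445312, 279.4853210449219), (15.700048446655273, 1.879690408706665), 9.210678100585938)
tri [0.5409 0.2805 0.0319]
grip tri
jig [[array([ 0.499 , -0.0343,  0.0051])], [array([ 0.4967, -0.0303,  0.0014])]]
clamp_bar [[array([ 0.541 ,  0.2884, -0.0012])], [array([ 0.5403,  0.2885, -0.0017])]]
bail_grip [[array([ 0.6089, -0.0058,  0.1102])], [array([ 0.606 , -0.0074,  0.1078])]]
bail_hinge [[array([ 0.5357, -0.0227,  0.0683])], [array([ 0.5356, -0.0208,  0.0656])]]
jig_seat [[array([ 0.4964, -0.0304,  0.0531])], [array([ 0.4982, -0.0312,  0.0532])]]
1.7 [ 0.2235  0.9747 -0.     -0.    ] [0.2832 0.5851 0.2313] 0.0852872902438991
```

Call:
servo_tool --increments '[[[0,0,0.0718],[25.7,-29.8,0],1],[[0,0,0.0718],[25.7,-29.8,0],1],[[0,0,0.0718],[25.7,-29.8,0],1],[[0,0,0.0718],[25.7,-29.8,0],1],[[0,0,0.0718],[25.7,-29.8,-15],1],[[0,0,0.0718],[25.7,-29.8,-20],1],[[0,0,0.0718],[25.7,-29.8,-25],1],[[0,0,0.0718],[25.7,-29.8,-25],1],[[0,0,0],[25.7,-29.8,-25],1],[[0,0,0],[25.7,-29.8,-20],1],[[0,0,0],[0,0,0],1],[[0,0,0],[0,0,0],1]]'

```text
clock: 2.9
eef_pos: [0.5409, 0.2855, 0.1006]
ee_rot: [-0.06, 0.998, -0.0, -0.0]
contact_force: [-0.7, 0.1, 0.2]
gripper_width: 0.0855
grasp_force: 0.0
```

Run:
```python
from h import *
np.set_printoptions(precision=4,suppress=True)
s=shot('scene');t=shot('top')
o=get_obs();print(o['clock'],o['eef_pos'],o['ee_rot'])
a=cv2.resize(t['image'][140:270,150:280],None,fx=3,fy=3,interpolation=3)
b=cv2.resize(s['image'][130:260,150:280],None,fx=3,fy=3,interpolation=3)
cv2.imwrite('pics/g1.png',np.hstack([a,b])[:,:,::-1])
print(proj(s,o['eef_pos']),proj(t,o['eef_pos']))
print([[np.round(d['position'],4) for d in pinpoint('clamp_bar',p)[:1]] for p in(s,t)])
```

```text
3.0 [0.5396 0.289  0.1019] [-0.0627  0.998   0.001   0.0001]
[[213.3513 170.4203]] [[205.254  202.4748]]
[[array([0.5407, 0.2861, 0.0027])], []]
```

View pics/g1.png

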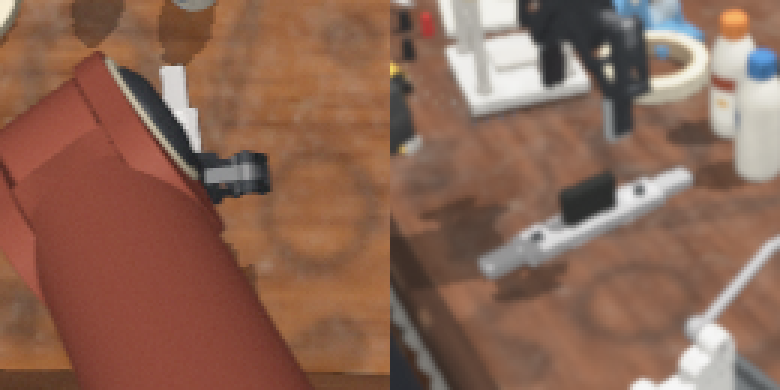

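Call:
servo_tool --increments '[[[0,0,0],[0,-1,-25],1],[[0,0,0],[0,-1,-25],1],[[0,0,0],[0,0,-20],1],[[0,0,0],[0,0,-10],1],[[0,0,0],[0,0,-4],1],[[0,0,0],[0,0,0],1],[[0,0,0],[0,0,0],1]]' --newtons 60

```text
clock: 3.8
eef_pos: [0.5408, 0.2858, 0.0184]
ee_rot: [-0.062, 0.998, 0.0, 0.001]
contact_force: [1.0, -0.0, 1.1]
gripper_width: 0.0854
grasp_force: 0.0
```

Call:
servo_tool --increments '[[[0,0,0],[0,0,-1],-1],[[0,0,0],[0,0,0],-1],[[0,0,0],[0,0,0],-1],[[0,0,0],[0,0,0],-1],[[0,0,0],[0,0,0],-1],[[0,0,0],[0,0,0],-1],[[0,0,0],[0,0,0],-1],[[0,0,0],[0,0,0],-1],[[0,0,0],[0,0,0],-1],[[0,0,0],[0,0,0],-1],[[0,0,0],[0,0,0],-1],[[0,0,0],[0,0,0],-1]]'

```text
clock: 5.0
eef_pos: [0.5404, 0.2856, 0.0166]
ee_rot: [-0.062, 0.998, 0.0, 0.0]
contact_force: [0.3, 1.3, 4.8]
gripper_width: 0.013
grasp_force: 59.7
```

Call:
servo_tool --increments '[[[0,0,0],[0,0,10],-1],[[0,0,0],[0,0,20],-1],[[0,0,0],[0,0,25],-1],[[0,0,0],[0,0,25],-1],[[0,0,0],[0,0,20],-1],[[0,0,0],[0,0,20],-1],[[0,0,0],[0,0,0],-1]]'

```text
clock: 5.7
eef_pos: [0.5411, 0.2846, 0.1382]
ee_rot: [-0.061, 0.998, 0.0, 0.002]
contact_force: [0.8, 0.2, -4.4]
gripper_width: 0.013
grasp_force: 58.9
```

Call:
servo_tool --increments '[[[0,0,-0.068],[-2,-12,0],-1],[[0,0,-0.1],[-3,-21,0],-1],[[0,0,-0.1],[-3,-21,0],-1],[[0,0,-0.1],[-3,-21,0],-1],[[0,0,-0.1],[-3,-21,0],-1],[[0,0,-0.1],[-3,-21,0],-1],[[0,0,-0.1],[-3,-21,0],-1],[[0,0,-0.1],[-3,-21,0],-1],[[0,0,-0.1],[-3,-21,0],-1],[[0,0,-0.1],[-3,-21,0],-1],[[0,0,-0.1],[-3,-21,0],-1],[[0,0,-0.1],[-3,-21,0],-1],[[0,0,-0.1],[-3,-21,0],-1],[[0,0,-0.1],[-2,-21,0],-1],[[0,0,-0.1],[-1,-21,0],-1],[[0,0,-0.028],[-1,-11,0],-1],[[0,0,0],[0,0,0],-1],[[0,0,0],[0,0,0],-1],[[0,0,0],[0,0,0],-1]]'

```text
clock: 7.6
eef_pos: [0.4981, -0.0302, 0.136]
ee_rot: [0.632, 0.775, 0.0, -0.001]
contact_force: [0.5, 0.2, -4.5]
gripper_width: 0.0133
grasp_force: 58.8
```

Run:
```python
from h import *
np.set_printoptions(precision=4,suppress=True)
s=shot('scene');t=shot('top')
o=get_obs();print(o['clock'],o['eef_pos'],o['ee_rot'],o['contact_force'],o['gripper_width'])
a=cv2.resize(t['image'][150:280,280:410],None,fx=3,fy=3,interpolation=3)
b=cv2.resize(s['image'][190:360,190:360],(390,390),interpolation=3)
cv2.imwrite('pics/c1.png',np.hstack([a,b])[:,:,::-1])
print([[np.round(d['position'],4) for d in pinpoint('clamp_bar',p)[:1]] for p in(s,t)])
for n,p in(('s',s),('t',t)):
    z=o['eef_pos'][2]-.0166+.012
    r=trace('clamp_bar',p)
    if r:
        m=r[0]['mask'];ys,xs=np.nonzero(m);X=onplane(p,np.c_[xs,ys],z)[:,:2]
        v=np.linalg.svd(X-X.mean(0),full_matrices=False)[2][0]
        print(n,m.sum(),cv2.minAreaRect((X*1000).astype(np.float32)),np.degrees(np.arctan2(v[1],v[0])))
```

```text
7.7 [ 0.4982 -0.0305  0.1362] [ 0.6325  0.7745  0.0002 -0.0004] [-0.3233 -0.023  -3.0424] 0.013258432655082591
[[array([ 0.4978, -0.0307,  0.1182])], []]
t 594 ((486.16973876953125, 24.147804260253906), (31.085153579711914, 92.2740707397461), 11.827033996582031) 101.69594516413507
```

View pics/c1.png

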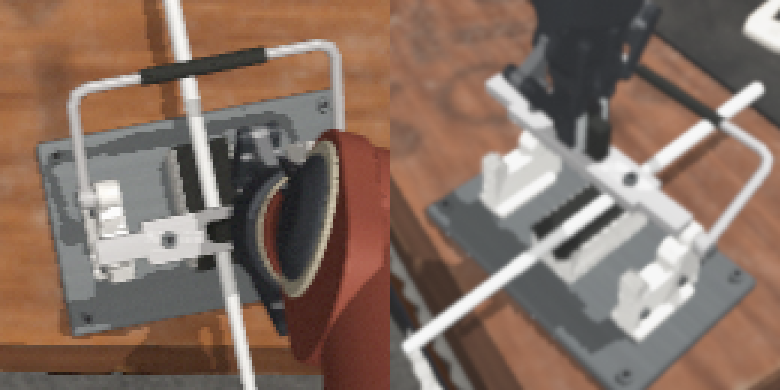

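Run:
```python
from h import *
s=read_camera('scene');t=read_camera('top')
y=np.radians(11.5);R=np.array([[np.cos(y),-np.sin(y),0],[np.sin(y),np.cos(y),0],[0,0,1]])
o=np.array([.4985,-.030,0])
def tile(p,f,Y,k=8,w=48):
    im=cv2.imread(f);q=proj(p,o+R@[0,Y,.06])[0];u,v=(q-w/2).astype(int)
    a=cv2.resize(im[v:v+w,u:u+w],None,fx=k,fy=k,interpolation=2);
    for yy,c in((Y-8,0),(Y+8,1)) if 0 else ((Y-.008,(0,0,255)),(Y+.008,(0,200,0))):
        P=np.array([[-.018,yy,.068],[-.012,yy,.062],[-.012,yy,.052],[.012,yy,.052],[.012,yy,.062],[.018,yy,.068]])
        Q=((proj(p,o+P@R.T)+.5-[u,v])*k).astype(int)
        cv2.polylines(a,[Q.reshape(-1,1,2)],False,c,1,cv2.LINE_AA)
    return a[:290]if 0 else a
A=np.vstack([np.hstack([tile(p,f,Y,6) for Y in(.078,-.078)]) for p,f in((s,'pics/s0.png'),(t,'pics/t0.png'))])
cv2.imwrite('pics/n1.png',A);print(A.shape)
```

```text
(576, 576, 3)
```

View pics/n1.png

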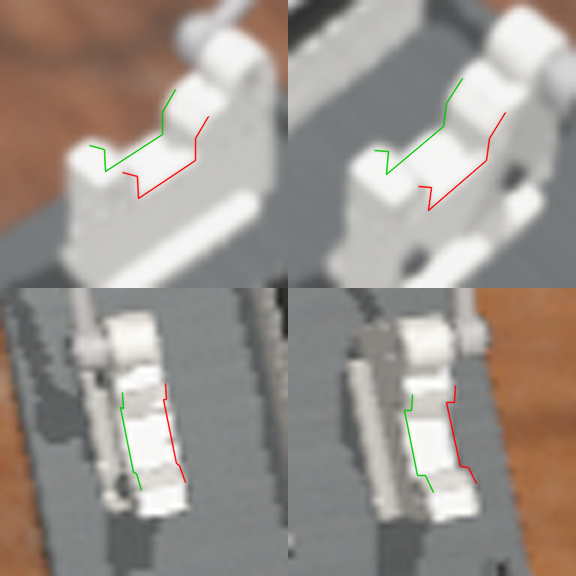

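Call:
servo_tool --increments '[[[0,0,0],[0,0,-10],-1],[[0,0,0],[0,0,-15],-1],[[0,0,0],[0,0,-15],-1],[[0,0,0],[0,0,-8],-1],[[0,0,0],[0,0,-4],-1],[[0,0,0],[0,0,-4],-1],[[0,0,0],[0,0,-3],-1],[[0,0,0],[0,0,0],-1]]'

```text
clock: 8.8
eef_pos: [0.4982, -0.0319, 0.0773]
ee_rot: [0.634, 0.774, 0.0, -0.0]
contact_force: [-0.3, -0.6, -5.3]
gripper_width: 0.0129
grasp_force: 58.7
```

Call:
servo_tool --increments '[[[0,0,0],[0,0,-3],-1],[[0,0,0],[0,0,-2],-1],[[0,0,0],[0,0,-2],-1],[[0,0,0],[0,0,0],-1]]'

```text
clock: 9.2
eef_pos: [0.498, -0.0319, 0.0701]
ee_rot: [0.634, 0.774, -0.0, -0.0]
contact_force: [-0.5, -0.8, -4.6]
gripper_width: 0.0132
grasp_force: 58.7
```

Call:
servo_tool --increments '[[[0,0,0],[0,0,-1],-1],[[0,0,0],[0,0,-1],-1],[[0,0,0],[0,0,-0.5],-1],[[0,0,0],[0,0,0],-1]]'

```text
clock: 9.6
eef_pos: [0.4983, -0.0319, 0.0685]
ee_rot: [0.634, 0.774, 0.0, 0.0]
contact_force: [-1.8, 0.9, 4.4]
gripper_width: 0.0129
grasp_force: 60.1
```

Call:
servo_tool --increments '[[[0,0,0],[0,0,0],-0.6],[[0,0,0],[0,0,0],-0.3],[[0,0,0],[0,0,0],0],[[0,0,0],[0,0,0],0],[[0,0,0],[0,0,0],0],[[0,0,0],[0,0,0],0]]'

```text
clock: 10.2
eef_pos: [0.4982, -0.032, 0.0678]
ee_rot: [0.634, 0.774, -0.0, -0.0]
contact_force: [0.7, 0.2, -0.3]
gripper_width: 0.043
grasp_force: 0.0
```

Call:
servo_tool --increments '[[[0,0,0],[0,0,10],0],[[0,0,0],[0,0,30],0],[[0,0,0],[0,0,50],0],[[0,0,0],[0,0,50],0],[[0,0,0],[-20,20,30],-0.5],[[0,0,0],[0,0,0],-0.5]]'

```text
clock: 10.8
eef_pos: [0.479, -0.0098, 0.2426]
ee_rot: [0.632, 0.775, 0.004, 0.002]
contact_force: [0.5, -0.4, -0.6]
gripper_width: 0.0213
grasp_force: 0.0
```

Run:
```python
from h import *
np.set_printoptions(precision=4,suppress=True)
s=shot('scene');t=shot('top')
o=get_obs();print(o['clock'],o['eef_pos'],o['ee_rot'],o['contact_force'],o['gripper_width'],o['qpos'])
a=cv2.resize(t['image'][150:280,280:410],None,fx=3,fy=3,interpolation=3)
b=cv2.resize(s['image'][190:360,190:360],(390,390),interpolation=3)
cv2.imwrite('pics/c2.png',np.hstack([a,b])[:,:,::-1])
for l in('clamp_bar','bail_grip','bail_hinge','shaft'):print(l,[[np.round(d['position'],4) for d in pinpoint(l,p)[:1]] for p in(s,t)])
```

```text
10.9 [ 0.4781 -0.0116  0.2386] [0.6331 0.7741 0.0007 0.0006] [-0.1959  0.275  -0.9704] 0.021335119011315865 [-0.2409  0.3505  0.2994  1.9004 -0.1295  0.9073  0.3208]
clamp_bar [[array([ 0.5001, -0.0288,  0.0564])], [array([ 0.5016, -0.031 ,  0.0489])]]
bail_grip [[array([ 0.6106, -0.0084,  0.1089])], [array([ 0.6079, -0.0065,  0.1055])]]
bail_hinge [[], [array([ 0.5354, -0.0219,  0.0667])]]
shaft [[array([ 0.5304, -0.0229,  0.0399])], [array([ 0.5316, -0.026 ,  0.0358])]]
```

View pics/c2.png

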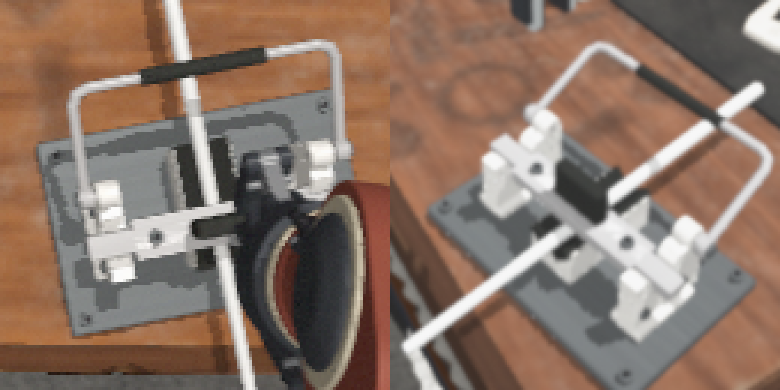

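Run:
```python
from h import *
np.set_printoptions(precision=4,suppress=True)
s=shot('scene');t=shot('top');ds=[];es=[]
for p in(s,t):
    u,v=proj(p,[[.608,-.0077,.108]])[0].astype(int)
    m=np.zeros((384,512),np.uint8);m[v-22:v+23,u-28:u+29]=1
    k=m*(p['image'].max(2)<70).astype(np.uint8)
    n,l,st,ce=cv2.connectedComponentsWithStats(k);i=1+np.argmax(st[1:,4]);P=np.argwhere(l==i)[:,::-1]
    r=cv2.minAreaRect(P.astype(np.float32));print((u,v),st[i],r)
    b=cv2.boxPoints(r);b=b[np.argsort(b[:,0])];es.append((b[:2].mean(0),b[2:].mean(0)));ds.append(r[0])
print('mid',tri((s,t),ds),'ends',tri((s,t),[e[0] for e in es]),tri((s,t),[e[1] for e in es]))
o=get_obs();print(o['clock'],o['eef_pos'])
```

```text
(np.int64(315), np.int64(232)) [298 220  35  24 144] ((315.15386962890625, 231.2692108154297), (41.047813415527344, 3.60555100440979), 33.6900634765625)
(np.int64(347), np.int64(171)) [327 166  41  12 210] ((347.0192565917969, 171.59616088867188), (5.0990190505981445, 41.380496978759766), 78.69007110595703)
mid [ 0.6073 -0.0067  0.1097] ends [0.5984 0.0357 0.1104] [ 0.6153 -0.0483  0.111 ]
11.4 [ 0.4781 -0.0122  0.2373]
```

Call:
servo_tool --increments '[[[0,0,0],[25,-4,0],0],[[0,0,0],[35,-6,0],0],[[0,0,0],[35,-6,0],0],[[0,0,0],[30,-5,-10],0],[[0,0,0],[10,-1,-20],0],[[0,0,0],[0,0,-20],0],[[0,0,0],[0,0,0],0],[[0,0,0],[0,0,0],0]]' --newtons 20

```text
clock: 12.2
eef_pos: [0.613, -0.034, 0.1877]
ee_rot: [0.634, 0.774, -0.0, -0.0]
contact_force: [0.9, 0.2, -0.1]
gripper_width: 0.0428
grasp_force: 0.0
```

Call:
servo_tool --increments '[[[0,0,0],[0,0,-20],0],[[0,0,0],[0,0,-25],0],[[0,0,0],[0,0,-25],0],[[0,0,0],[0,0,-20],0],[[0,0,0],[0,0,-7],0],[[0,0,0],[0,0,0],0],[[0,0,0],[0,0,0],0]]'

```text
clock: 12.9
eef_pos: [0.6143, -0.0341, 0.0924]
ee_rot: [0.634, 0.774, 0.001, 0.001]
contact_force: [-0.8, -0.8, 0.4]
gripper_width: 0.0428
grasp_force: 0.0
```

Call:
servo_tool --increments '[[[0,0,0],[0,0,0],-1],[[0,0,0],[0,0,0],-1],[[0,0,0],[0,0,0],-1],[[0,0,0],[0,0,0],-1],[[0,0,0],[0,0,0],-1],[[0,0,0],[0,0,0],-1],[[0,0,0],[0,0,0],-1]]'

```text
clock: 13.6
eef_pos: [0.6139, -0.034, 0.0911]
ee_rot: [0.634, 0.774, 0.0, 0.001]
contact_force: [2.1, -0.7, 2.3]
gripper_width: 0.0108
grasp_force: 20.8
```

```bash
python3 -c "
import numpy as np
a=np.linspace(.487,np.pi-.02,29);x=85*np.cos(a);z=85*np.sin(a)
P=np.round(np.c_[x*.98,x*.1994,z],0);d=np.diff(P,axis=0)
print([[[0,0,0],[float(v) for v in r],-1] for r in d])"
```

```text
[[[0, 0, 0], [-4.0, -1.0, 7.0], -1], [[0, 0, 0], [-5.0, -1.0, 6.0], -1], [[0, 0, 0], [-5.0, -1.0, 6.0], -1], [[0, 0, 0], [-6.0, -1.0, 6.0], -1], [[0, 0, 0], [-6.0, -1.0, 5.0], -1], [[0, 0, 0], [-7.0, -2.0, 4.0], -1], [[0, 0, 0], [-7.0, -1.0, 3.0], -1], [[0, 0, 0], [-7.0, -1.0, 3.0], -1], [[0, 0, 0], [-7.0, -2.0, 3.0], -1], [[0, 0, 0], [-8.0, -2.0, 1.0], -1], [[0, 0, 0], [-8.0, -1.0, 1.0], -1], [[0, 0, 0], [-8.0, -2.0, 0.0], -1], [[0, 0, 0], [-8.0, -1.0, -1.0], -1], [[0, 0, 0], [-7.0, -2.0, -1.0], -1], [[0, 0, 0], [-8.0, -1.0, -3.0], -1], [[0, 0, 0], [-7.0, -2.0, -2.0], -1], [[0, 0, 0], [-7.0, -1.0, -4.0], -1], [[0, 0, 0], [-7.0, -2.0, -4.0], -1], [[0, 0, 0], [-6.0, -1.0, -5.0], -1], [[0, 0, 0], [-6.0, -1.0, -6.0], -1], [[0, 0, 0], [-5.0, -1.0, -6.0], -1], [[0, 0, 0], [-4.0, -1.0, -6.0], -1], [[0, 0, 0], [-4.0, -1.0, -7.0], -1], [[0, 0, 0], [-4.0, -1.0, -7.0], -1], [[0, 0, 0], [-3.0, 0.0, -8.0], -1], [[0, 0, 0], [-2.0, -1.0, -7.0], -1], [[0, 0, 0], [-1.0, 0.0, -8.0], -1], [[0, 0, 0], [0.0, 0.0, -8.0], -1]]
```

Call:
servo_tool --increments '[[[0,0,0],[-4,-1,7],-1],[[0,0,0],[-5,-1,6],-1],[[0,0,0],[-5,-1,6],-1],[[0,0,0],[-6,-1,6],-1],[[0,0,0],[-6,-1,5],-1],[[0,0,0],[-7,-2,4],-1],[[0,0,0],[-7,-1,3],-1],[[0,0,0],[-7,-1,3],-1],[[0,0,0],[-7,-2,3],-1],[[0,0,0],[0,0,0],-1]]'

```text
clock: 14.6
eef_pos: [0.563, -0.0443, 0.1379]
ee_rot: [0.633, 0.774, 0.004, 0.004]
contact_force: [3.3, 1.9, 12.3]
gripper_width: 0.0109
grasp_force: 20.6
```

Call:
servo_tool --increments '[[[0,0,0],[-8,-2,3],-1],[[0,0,0],[-8,-1,2],-1],[[0,0,0],[-8,-2,0],-1],[[0,0,0],[-8,-1,-1],-1],[[0,0,0],[-7,-2,-1],-1],[[0,0,0],[-8,-1,-3],-1],[[0,0,0],[-7,-2,-2],-1],[[0,0,0],[-7,-1,-4],-1],[[0,0,0],[-7,-2,-4],-1],[[0,0,0],[0,0,0],-1]]'

```text
clock: 15.6
eef_pos: [0.489, -0.0591, 0.1226]
ee_rot: [0.634, 0.774, -0.001, -0.002]
contact_force: [1.2, -0.4, -2.8]
gripper_width: 0.0112
grasp_force: 20.4
```

Call:
servo_tool --increments '[[[0,0,0],[-6,-1,-5],-1],[[0,0,0],[-6,-1,-6],-1],[[0,0,0],[-5,-1,-6],-1],[[0,0,0],[-4,-1,-6],-1],[[0,0,0],[-4,-1,-7],-1],[[0,0,0],[-4,-1,-7],-1],[[0,0,0],[-3,0,-8],-1],[[0,0,0],[-2,-1,-7],-1],[[0,0,0],[0,0,0],-1]]'

```text
clock: 16.5
eef_pos: [0.4575, -0.0655, 0.0707]
ee_rot: [0.633, 0.774, 0.0, -0.0]
contact_force: [5.0, 1.1, -2.4]
gripper_width: 0.011
grasp_force: 20.5
```

Call:
servo_tool --increments '[[[0,0,0],[-1,0,-7],-1],[[0,0,0],[0,0,-7],-1],[[0,0,0],[0,0,-3],-1],[[0,0,0],[0,0,0],-1]]'

```text
clock: 16.9
eef_pos: [0.4561, -0.0659, 0.0551]
ee_rot: [0.634, 0.774, 0.0, -0.0]
contact_force: [2.2, 2.1, 8.8]
gripper_width: 0.0113
grasp_force: 21.2
```

Call:
servo_tool --increments '[[[0,0,0],[0,0,-2],-1],[[0,0,0],[0,0,-2],-1],[[0,0,0],[0,0,-1],-1],[[0,0,0],[0,0,0],-1]]'

```text
clock: 17.3
eef_pos: [0.4562, -0.0662, 0.0526]
ee_rot: [0.634, 0.773, 0.001, 0.0]
contact_force: [-2.3, 2.7, 33.4]
gripper_width: 0.0109
grasp_force: 24.0
```

Call:
servo_tool --increments '[[[0,0,0],[0,0,2],-0.4],[[0,0,0],[0,0,1],-0.4],[[0,0,0],[0,0,0],-0.4],[[0,0,0],[0,0,0],-0.4],[[0,0,0],[0,0,10],-0.4],[[0,0,0],[0,0,30],-0.4],[[0,0,0],[0,0,50],-0.4],[[0,0,0],[0,0,50],-0.4],[[0,0,0],[20,50,10],-0.4],[[0,0,0],[20,50,10],-0.4],[[0,0,0],[20,50,10],-0.4],[[0,0,0],[20,50,0],-0.4],[[0,0,0],[0,50,0],-0.4],[[0,0,0],[0,0,0],-0.4]]'

```text
clock: 18.7
eef_pos: [0.5278, 0.1781, 0.2197]
ee_rot: [0.628, 0.778, 0.002, -0.003]
contact_force: [-0.3, -0.0, -0.7]
gripper_width: 0.0257
grasp_force: 0.0
```

Run:
```python
from h import *
np.set_printoptions(precision=4,suppress=True)
s=shot('scene');t=shot('top')
o=get_obs();print(o['clock'],o['eef_pos'],o['contact_force'])
a=cv2.resize(t['image'][150:280,280:410],None,fx=3,fy=3,interpolation=3)
b=cv2.resize(s['image'][190:360,190:360],(390,390),interpolation=3)
cv2.imwrite('pics/c3.png',np.hstack([a,b])[:,:,::-1])
for l in('clamp_bar','bail_grip','bail_hinge','shaft'):print(l,[[np.round(d['position'],4) for d in pinpoint(l,p)[:1]] for p in(s,t)])
```

```text
18.8 [0.5285 0.169  0.2199] [ 0.4437 -0.5062 -0.0798]
clamp_bar [[], [array([ 0.4989, -0.0337,  0.053 ])]]
bail_grip [[array([ 0.4501, -0.0391,  0.0667])], [array([ 0.4489, -0.045 ,  0.0674])]]
bail_hinge [[array([ 0.5345, -0.0203,  0.0689])], [array([ 0.536 , -0.0207,  0.0662])]]
shaft [[array([ 0.5321, -0.0216,  0.038 ])], [array([ 0.4504, -0.0409,  0.0689])]]
```

View pics/c3.png

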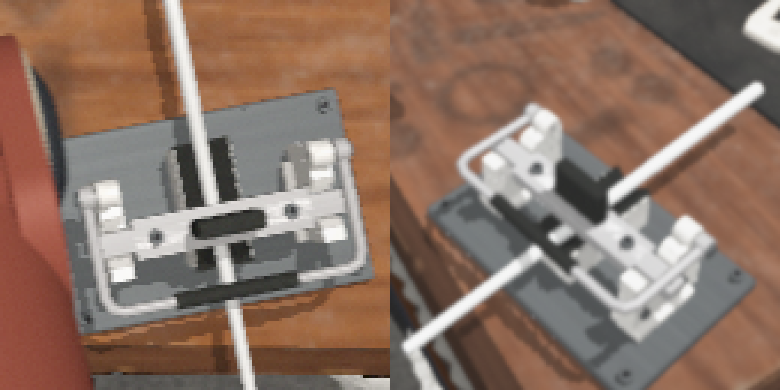

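```bash
python3 -c "
from rig import *
print(close_job())"
```

```text
the job is handed in; nothing more can be done
None
```

The clamp bar is seated in both notches, the bail is swung flat over its ends, and the job is handed in. The last pictures show the shaft still in its cradle; I did not re-check the two bottles, and `close_job()` gave no verdict.

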